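# Set the model railway buildings on their base plates

## Task

Set out the model railway's buildings: stand each of the four on the base plate of its own shape and roof colour (red engine shed, green signal cabin, yellow waiting shelter, blue water tower), centred inside the painted outline with its walls parallel to the outline; either way round will do. Keep the buildings upright, let go of them all, and leave the glue bottle and the paint jar standing where they are.

Things in the scene. Friction and masses are not known exactly. Their poses are not given: they have to be found in the camera images.
- engine_shed: Loose model engine shed: brick-red walls, dark windows and doors, bright red gable roof. Footprint 88 mm (x) by 56 mm (y); plain upright walls to 45 mm high, ridge at 67 mm, two small vents to 72 mm; eaves do not overhang. About 0.15 kg. Origin at the centre of the underside, z up, x along the ridge.
- signal_cabin: Loose model signal cabin: cream square tower with a band of dark windows and a flat stepped green roof. Footprint 50 by 50 mm, upright walls to 68 mm, top at 77 mm. About 0.12 kg. Origin at the centre of the underside, z up, x and y square to its walls.
- halt: Loose model waiting shelter: pale wood walls with dark brown openings, flat yellow roof. Footprint 80 mm (x) by 36 mm (y), upright walls, 45 mm high. About 0.09 kg. Origin at the centre of the underside, z up, x along its length.
- water_tower: Loose model water tower: round grey tank on a concrete pedestal, blue conical cap. Foot diameter 52 mm (pedestal waist 40 mm), tank diameter 52 mm (53 mm over its bands) from 34 to 80 mm high, tip at 91 mm. About 0.12 kg. Origin at the centre of the underside, z up, round about z.
- shed_base: Base plate for the engine shed: flat stone-grey rectangle 104 by 72 mm with a 6 mm red painted line round it (plate 116 mm in x by 84 mm in y). Fixed to the bench (at any yaw). Origin at the centre of its underside, on the bench top; the top face is 3 mm above it. x along its length. The inside of the line is 8 mm larger than the shed on every side.
- cabin_base: Base plate for the signal cabin: flat stone-grey square 66 by 66 mm with a 6 mm green painted line round it (plate 78 by 78 mm). Fixed to the bench (at any yaw). Origin at the centre of its underside, on the bench top; the top face is 3 mm above it. x and y along its sides. The inside of the line is 8 mm larger than the cabin on every side.
- halt_base: Base plate for the waiting shelter: flat stone-grey narrow rectangle 96 by 52 mm with a 6 mm yellow painted line round it (plate 108 mm in x by 64 mm in y). Fixed to the bench (at any yaw). Origin at the centre of its underside, on the bench top; the top face is 3 mm above it. x along its length. The inside of the line is 8 mm larger than the shelter on every side.
- tower_base: Base plate for the water tower: flat stone-grey disc of 68 mm diameter with a 6 mm blue painted line round it (plate diameter 80 mm). Fixed to the bench (at any yaw). Origin at the centre of its underside, on the bench top; the top face is 3 mm above it. The inside of the line is 8 mm larger than the tower's foot all round.
- glue_bottle: Bystander, loose: white round glue bottle with an orange spout, 32 mm diameter, 68 mm high. To be left alone. Origin at the centre of its underside, z up.
- paint_jar: Bystander, loose: purple paint jar with a black cap, 32 mm diameter, 36 mm high. To be left alone. Origin at the centre of its underside, z up. (A small unlisted brass weight, 28 mm diameter and 36 mm high, also stands among the things.)
Things that resemble listed ones, but are neither listed nor needed, are in the scene too. Several things have the shape of the water_tower; the one meant has the colours described above.

How it is judged (in metres and radians):
At the end, for the whole second after the job is handed in: Each building rests released on its own plate: centre within 12 mm of the plate's, underside under 6 mm above the bench, upright within 0.1 rad, walls parallel within 0.2 rad (either way round, cabin any of four, tower any yaw); glue bottle and paint jar upright within 20 mm of their start (horizontal distance between engine_shed and shed_base below 0.012 m and height (world z) of each of engine_shed, signal_cabin, halt, water_tower below 0.006 m and angle between each of engine_shed, signal_cabin, halt, water_tower's own z axis and vertical below 0.1 rad and linear speed of each of engine_shed, signal_cabin, halt, water_tower below 0.02 m/s and angle between the x axis of engine_shed and the x axis of shed_base, either way round below 0.2 rad and horizontal distance between signal_cabin and cabin_base below 0.012 m and (angle between the x axis of signal_cabin and the x axis of cabin_base, either way round below 0.2 rad or angle between the x axis of signal_cabin and the y axis of cabin_base, either way round below 0.2 rad) and horizontal distance between halt and halt_base below 0.012 m and angle between the x axis of halt and the x axis of halt_base, either way round below 0.2 rad and horizontal distance between water_tower and tower_base below 0.012 m and distance of each of glue_bottle, paint_jar from where it was at the start of the episode below 0.02 m and angle between each of glue_bottle, paint_jar's own z axis and vertical below 0.2 rad); the robot touches nothing.
It fails at once if a building is tipped over (tilted more than 40 degrees) (angle between any of engine_shed, signal_cabin, halt, water_tower's own z axis and vertical above 0.7 rad).
It fails at once if the glue bottle is shifted more than 20 mm or knocked over (distance of glue_bottle from where it was at the start of the episode above 0.02 m or angle between glue_bottle's own z axis and vertical above 0.5 rad).
It fails at once if the paint jar is shifted more than 20 mm or knocked over (distance of paint_jar from where it was at the start of the episode above 0.02 m or angle between paint_jar's own z axis and vertical above 0.5 rad).
It also fails if it takes over 115 s, if anything falls off the work surface, if the arm or the gripper's body presses on something with over 40 N, if the wrist force passes 120 N, or if a joint passes its speed limit or range.

## Robot

A 6-joint arm with a two-finger parallel gripper is mounted at the origin on the work surface. World frame = base frame: x ahead of the robot, y to its left, z up, the work surface at z = 0. Lengths are in mm, angles in rad, forces in N, time in s.
With the tool pointing down it reaches from about 350 to 1000 mm from the base axis. Payload 7.1 kg.
Tool frame: the origin (TCP) lies at the very end of the fingers, on their centre line; the grasp point (between the pads) lies 19 mm behind it; y points along the fingers, x is the direction in which the jaws open and shut, and the axes are right-handed (so a half turn about y gives the same grasp; the last joint's range is limited). The gripper opens to 85 mm and grips with 20 to 120 N. Pads are 22 mm wide; open, the fingers measure 114 mm over their backs; the gripper's body (76 mm by 85 mm) begins 54 mm behind the grasp point. The pads swing forward as they close: fully open they stand 13 mm farther back than shut.
Start: joints at [-1.349, 0.423, 1.63, -0, 1.089, -0.019], TCP at [149.069, -606.946, 231.319] pointing down, gripper open.
Joint ranges: [-3, 3], [-0.9, 2.11], [0.09, 2.58], [-1.31, 4.45], [0.11, 2.69], [-2.54, 2.54]. Speed limits (rad/s): [2.39, 2.39, 3.01, 3.14, 3.14, 3.14].

## Interface

Orientations are given as a rotation vector (axis times angle).
In Python, from cell import * gives the robot as it stands. The module is installed in compiled form; this text tells all that it offers.
- The arm moves only by the tool carry_out, never from a script. Its argument "commands" is a list of rows, each a list of 3 entries, a list of its own where there are three numbers: the gripper command: -1 is shut, 1 is fully open, values between are in proportion, then the shift along the tool's x, y, z in mm, then the turn, a rotation vector about the tool's x, y, z in rad. A call has 1 to 20 rows; each row shifts and turns the commanded pose from where the row before left it, along the tool's axes as they then stand; what a row does not reach is not made up. A row lasts 1/10 s, in which the tool goes at most 50 mm and 8.59 degrees, less where a joint would pass 70% of its speed; a pose out of reach is approached as far as the arm can. A call is refused whole if a number of a shift passes 50 or a number of a turn 0.15, either way. A call with a gripper value outside its range is refused whole. The fingers move at their own pace and stop on an object; "newtons" is the grip in N (left out, the last holds). Time passes only in rows, so rows that do not move let the fingers close. It gives the time, the measured TCP pose, the force and the opening at its end, in the units of the state.
- sense(): the state, without advancing time (a new reading comes with each control period).
- grab_frame(name): name is "scene" or "side" or "wrist"; returns a dict with "color" (384x512x3 uint8, red, green, blue), "z_map" (384x512 float32, mm along the optical axis (not along the pixel's ray), 0 where there is no reading), "camera_matrix" (3x3 intrinsics, pixels), "T" (4x4, takes a point from camera to world coordinates). Camera axes: x right, y up, looking along -z (the intrinsics and any distortion apply to the point x, -y, -z); pixel columns grow to the right and rows downward; lengths in mm; the calibration is good to about 2 mm. A picture is of the moment at which its call begins.
- job_done(): hands the job in, once; it reports no verdict.
The state is a dict: "time": time; "joints": joint angles; "qvel": joint speeds; "joint_efforts": joint torques, N m; "position": TCP position; "ee_rot": TCP orientation; "wrist_force": force on the tool from outside, world axes, zero at the start; "ft_torque": the same for the moment, N m; "width": finger opening in mm.
Only numpy, scipy, OpenCV 4.12 (cv2) and the standard library are available. Lean on these libraries where they do the work, as an engineer would, in place of code of your own. Each camera call takes 0.05 s, during which the arm holds its last target. There are 200 camera calls.

## Working session

There is one attempt and no reset: what is moved stays moved. The work goes in short steps, Python scripts to look and compute and a tool call to move; the robot and the scene stay as the last step left them, time stands still between calls to the robot, and variables do not carry over. Pictures are saved under pics/ and viewed, about 12 in all and at most 16, crops included, and the job is handed in when it is done.

Besides the shell and the picture viewer there is one more tool, called after "Request:" as a command line: name --argument value ..., lists and objects as JSON in quotes. carry_out: Moves the arm, as the interface text tells. Its arguments: {"type":"object","properties":{"commands":{"type":"array","items":{"type":"array"}},"newtons":{"type":"number"}},"required":["commands"]}

```bash
mkdir -p pics
cat > h.py <<'E'
from cell import *
import numpy as np, cv2
from scipy.spatial.transform import Rotation as R
def save(f,fn,crop=None,s=1.5):
    c=f["color"]
    if crop: c=c[crop[1]:crop[3],crop[0]:crop[2]]
    cv2.imwrite("pics/"+fn,cv2.resize(c[:,:,::-1],None,fx=s,fy=s,interpolation=cv2.INTER_CUBIC))
def cloud(f):
    z=f["z_map"];K=f["camera_matrix"];v,u=np.mgrid[:z.shape[0],:z.shape[1]]
    P=np.stack([(u-K[0,2])/K[0,0]*z,-(v-K[1,2])/K[1,1]*z,-z],-1)
    W=P@f["T"][:3,:3].T+f["T"][:3,3]; W[z==0]=np.nan
    return W
E
python3 - <<'E'
from h import *
s=sense();print(s)
for n in("scene","side","wrist"):
    f=grab_frame(n);np.savez(f"{n}0.npz",**f);save(f,n+"0.png");print(n,[k for k in f],f["camera_matrix"].round(1).tolist(),f["T"].round(2).tolist())
E
```

```text
{'time': 0.0, 'joints': array([-1.34900110e+00,  4.23850449e-01,  1.63073399e+00,  5.81087526e-06,
        1.08860094e+00, -1.89909468e-02]), 'qvel': array([1.27771799e-04, 9.96941475e-05, 4.44394506e-04, 1.05465322e-03,
       1.18870960e-03, 6.02182152e-04]), 'joint_efforts': array([ 2.92718187e-04, -5.57374048e+01, -2.81735981e+01, -8.66627261e-06,
        7.40483345e-03, -1.20998737e-05]), 'position': array([ 148.94715993, -606.40181945,  230.52241602]), 'ee_rot': array([-1.3124815 ,  1.03088181, -1.02882699]), 'wrist_force': array([ 0.47446557, -0.17964616,  1.35160629]), 'ft_torque': array([0.03073104, 0.03060048, 0.05281379]), 'width': 85.33827149891431}
scene ['color', 'z_map', 'camera_matrix', 'T'] [[425.0, 0.0, 255.8], [0.0, 425.0, 186.5], [0.0, 0.0, 1.0]] [[-0.79, -0.53, 0.31, 800.13], [0.62, -0.68, 0.4, 345.52], [-0.0, 0.5, 0.86, 833.02], [0.0, 0.0, 0.0, 1.0]]
side ['color', 'z_map', 'camera_matrix', 'T'] [[351.8, 0.0, 255.7], [0.0, 351.8, 191.4], [0.0, 0.0, 1.0]] [[-0.71, 0.56, -0.43, 176.48], [-0.7, -0.56, 0.44, 316.19], [0.01, 0.61, 0.79, 616.96], [0.0, 0.0, 0.0, 1.0]]
wrist ['color', 'z_map', 'camera_matrix', 'T'] [[265.7, 0.0, 255.8], [0.0, 265.7, 195.3], [0.0, 0.0, 1.0]] [[0.24, 0.92, 0.3, 226.17], [-0.97, 0.23, 0.07, -588.21], [-0.0, -0.31, 0.95, 371.48], [0.0, 0.0, 0.0, 1.0]]
```

View pics/scene0.png

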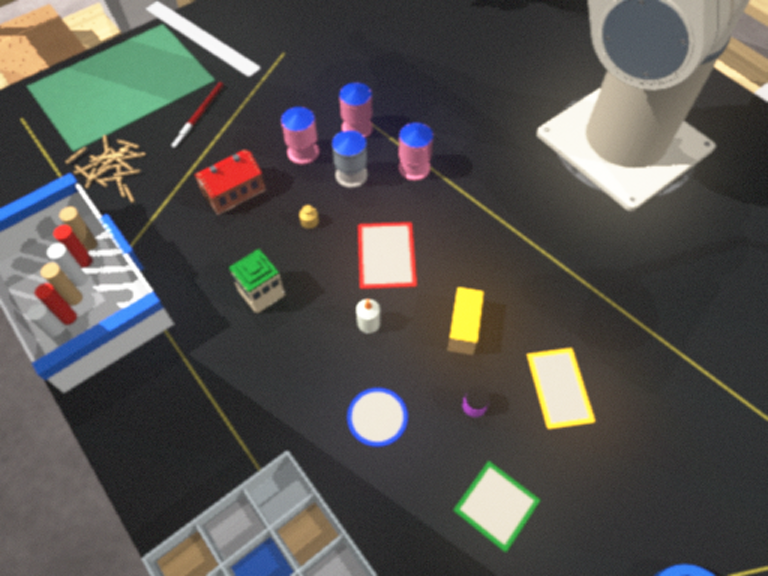

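View pics/side0.png

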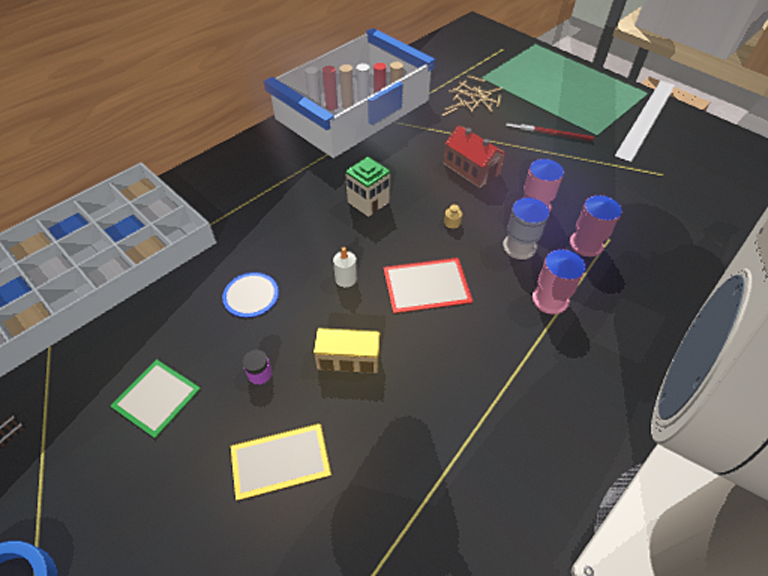

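Scene picture (768-wide px): lookalikes for the water tower are pink ones at (299,133), (355,108), (415,150). The grey tank with a blue cap at (350,158) is the one meant. Shed (230,182), cabin (257,280) and halt (466,320) have no lookalikes beside them. Plates: red (387,255), yellow (560,388), green (497,505), blue (377,417). Glue (368,315), jar (474,404), brass weight (309,216).

```bash
cat > m.py <<'E'
from h import *
roi={"scene":dict(shed=(190,145,270,218),cabin=(225,245,290,315),halt=(440,280,492,360),tower=(328,128,370,190),
 Pshed=(350,215,425,295),Phalt=(520,340,600,435),Pcabin=(448,455,545,556),Ptower=(340,380,415,452),glue=(350,293,386,338),jar=(456,385,492,422),brass=(296,202,322,230),pinkL=(278,104,322,166),pinkT=(336,80,376,127),pinkR=(395,120,436,182)),
"side":dict(shed=(440,120,506,192),cabin=(340,150,395,220),halt=(308,322,386,378),tower=(500,196,552,262),
 Pshed=(380,255,476,315),Phalt=(225,418,335,505),Pcabin=(105,355,205,440),Ptower=(215,268,285,322),glue=(328,242,362,292),jar=(238,345,276,388),brass=(440,202,466,232),pinkR=(530,248,588,315),pinkT=(568,193,624,258))}
zmin=dict(shed=38,cabin=62,halt=38,tower=60,glue=15,jar=15,brass=12,pinkL=60,pinkT=60,pinkR=60)
for cam in roi:
    f=dict(np.load(cam+"0.npz"));W=cloud(f);hsv=cv2.cvtColor(f["color"],cv2.COLOR_RGB2HSV)
    for n,b in roi[cam].items():
        x0,y0,x1,y1=[int(round(t/1.5)) for t in b]
        w=W[y0:y1,x0:x1].reshape(-1,3);h=hsv[y0:y1,x0:x1].reshape(-1,3)
        if n[0]=="P":
            k=(h[:,2]>90)&(w[:,2]<12)
        else: k=(w[:,2]>zmin[n])
        p=w[k];p=p[~np.isnan(p[:,0])]
        med=np.median(p[:,:2],0);p=p[np.hypot(*(p[:,:2]-med).T)<80]
        r=cv2.minAreaRect(p[:,:2].astype(np.float32))
        print(cam,n,len(p),np.round(r[0],1),np.round(r[1],1),round(r[2],1),"z",np.percentile(p[:,2],[5,50,99]).round(1))
E
python3 m.py
```

```text
scene shed 793 [ 589.7 -326. ] [60.6 88.6] 87.2 z [41.6 55.6 72.6]
scene cabin 515 [ 658.1 -134.5] [50.3 51.5] 0.2 z [65.3 69.8 78.8]
scene halt 610 [460.   96.3] [81.  35.9] 41.2 z [42.2 44.8 48.1]
scene tower 412 [ 418.1 -230.9] [51.1 50.7] 54.6 z [63.  81.8 92. ]
scene Pshed 1789 [468.  -72.6] [128.2  92.4] 54.6 z [-0.8  2.8  6.3]
scene Phalt 1852 [414.9 245.8] [117.   73.8] 59.8 z [-0.7  2.8  6.2]
scene Pcabin 1929 [590.7 306. ] [82.2 81.1] 13.3 z [0.2 3.1 6.5]
scene Ptower 1361 [638.3 122.8] [84.7 84.3] 33.0 z [-0.4  2.9  6.3]
scene glue 250 [564.    6.5] [30.4 30.9] 56.4 z [19.3 46.1 67.1]
scene jar 238 [527.5 192.4] [29.9 30.4] 3.1 z [20.3 35.3 39.8]
scene brass 114 [ 526.9 -196.1] [25.5 25.8] 53.9 z [14.7 22.9 36.9]
scene pinkL 387 [ 451.9 -322.8] [54.4 50.2] 49.4 z [63.5 81.7 90.9]
scene pinkT 366 [ 346.3 -309.5] [51.7 51.5] 15.3 z [63.7 81.8 90.7]
scene pinkR 403 [ 326.  -178.1] [51.7 52.2] 83.4 z [62.9 81.9 91.1]
side shed 611 [ 587.5 -324.5] [59.4 89.7] 84.9 z [40.3 53.9 71.1]
side cabin 328 [ 656.1 -134.6] [51.9 51.5] 0.3 z [64.1 68.4 77.5]
side halt 743 [457.5  96.2] [80.4 38.1] 40.8 z [41.  43.9 46.2]
side tower 473 [ 397.  -205.9] [ 51.3 115.4] 36.8 z [63.6 80.7 90.7]
side Pshed 1679 [469.7 -75.1] [120.2  92.1] 54.5 z [-0.4  2.1  4.6]
side Phalt 2372 [416.2 244.4] [111.3  69.3] 59.9 z [-0.2  2.1  4.7]
side Pcabin 1613 [591.6 305. ] [81.9 80.1] 13.2 z [0.2 2.3 4.4]
side Ptower 914 [639.2 121.9] [81.1 84.2] 56.7 z [-0.5  2.2  4.6]
side glue 259 [559.9   6.6] [30.8 29.5] 49.4 z [17.9 44.5 66.5]
side jar 268 [523.9 193.2] [30.8 29.4] 2.9 z [18.1 34.3 37.3]
side brass 110 [ 523.3 -194. ] [26.7 22.3] 34.3 z [13.4 22.3 36.3]
side pinkR 556 [ 322.6 -177.4] [52.2 50.2] 44.2 z [64.  81.2 90.3]
side pinkT 467 [ 344.5 -309.9] [50.5 53.3] 31.7 z [62.7 80.8 90.2]
```

Run:
```python
from h import *
f=dict(np.load("scene0.npz"));save(f,"crop1.png",(120,40,300,220),3.3)
```

```text
(no output)
```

View pics/crop1.png

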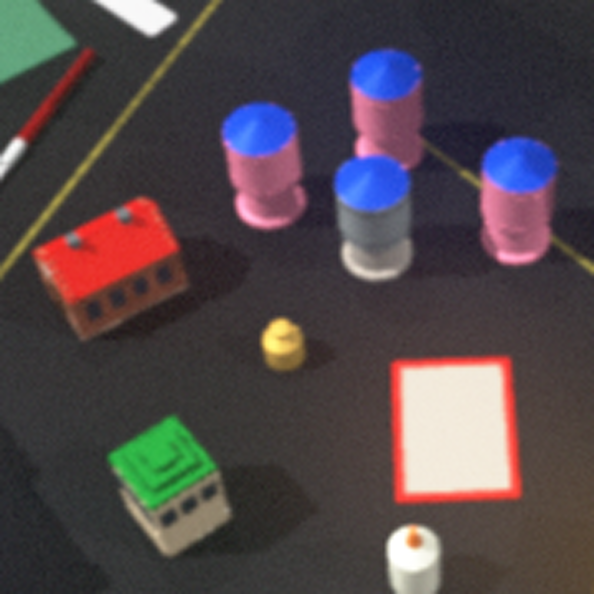

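The crop shows the grey-tank tower with its blue cap at (373,215), with three pink ones around it; the choice stands. Next, a planner helper.

```bash
cat > p.py <<'E'
import sys
from h import *
s=sense();M=R.from_rotvec(s["ee_rot"]).as_matrix();yaw=np.degrees(np.arctan2(M[1,0],M[0,0]))
print("t",round(s["time"],1),"pos",s["position"].round(1),"yaw",yaw.round(1),"tilt y",M[:,1].round(3),"j",s["joints"].round(2),"w",round(s["width"],1),"F",s["wrist_force"].round(1))
if len(sys.argv)>1:
    x,y,z,a=map(float,sys.argv[1:5])
    d=(a-yaw+90)%180-90
    for dd in (d,d-180*np.sign(d)):
        print("turn y total",round(-np.radians(dd),3),"j6 now",s["joints"][5].round(2))
    A=np.radians(a if abs((a-yaw+180)%360-180)<91 else a+180)
    D=np.array([x,y,z])-s["position"]
    Q=np.array([[np.cos(A),0,-np.sin(A)],[np.sin(A),0,np.cos(A)],[0,-1,0]])
    print("after-turn shift",(Q.T@D).round(1)," now-frame shift",(M.T@D).round(1))
E
python3 p.py 588.5 -325 150 86
```

```text
t 0.1 pos [ 149.  -606.5  230.7] yaw -76.2 tilt y [-0.     0.001 -1.   ] j [-1.35  0.42  1.63 -0.    1.09 -0.02] w 85.0 F [ 1.4  0.8 -0.7]
turn y total 0.311 j6 now -0.02
turn y total -2.831 j6 now -0.02
after-turn shift [-311.5   80.7  418.8]  now-frame shift [-168.5   80.9  494. ]
```

Request:
carry_out --commands '[[1,[0,0,0],[0,0.104,0]],[1,[0,0,0],[0,0.104,0]],[1,[0,0,0],[0,0.104,0]],[1,[-26,7,35],[0,0,0]],[1,[-26,7,35],[0,0,0]],[1,[-26,7,35],[0,0,0]],[1,[-26,7,35],[0,0,0]],[1,[-26,7,35],[0,0,0]],[1,[-26,7,35],[0,0,0]],[1,[-26,7,35],[0,0,0]],[1,[-26,7,35],[0,0,0]],[1,[-26,7,35],[0,0,0]],[1,[-26,7,35],[0,0,0]],[1,[-26,7,35],[0,0,0]],[1,[-26,4,34],[0,0,0]],[1,[0,0,0],[0,0,0]],[1,[0,0,0],[0,0,0]]]' --newtons 40

```text
time: 1.85
position: [589.4, -324.6, 149.6]
ee_rot: [-1.176, 1.261, -1.259]
wrist_force: [0.0, -0.1, 0.4]
width: 85.5
```

```bash
python3 p.py 588.5 -325 150 86
python3 - <<'E'
from h import *
f=grab_frame("wrist");save(f,"w1.png")
E
```

```text
t 1.9 pos [ 589.4 -324.6  149.6] yaw -94.0 tilt y [-0.001  0.    -1.   ] j [-0.52  0.58  1.57 -0.    0.99  1.12] w 85.5 F [ 0.  -0.1  0.4]
turn y total 0.001 j6 now 1.12
turn y total -3.141 j6 now 1.12
after-turn shift [ 0.5 -0.4 -0.9]  now-frame shift [ 0.5 -0.4 -0.9]
```

View pics/w1.png

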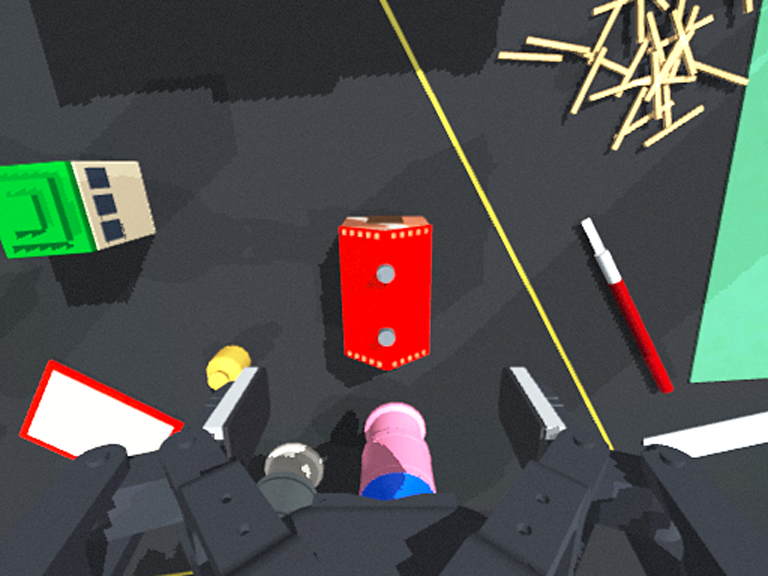

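The wrist view shows the shed (386,290) centred between the jaws and square to them. Descending and gripping.

Request:
carry_out --commands '[[1,[0,35,0],[0,0,0]],[1,[0,35,0],[0,0,0]],[1,[0,35,0],[0,0,0]],[1,[0,20,0],[0,0,0]],[1,[0,12,0],[0,0,0]],[-1,[0,0,0],[0,0,0]],[-1,[0,0,0],[0,0,0]],[-1,[0,0,0],[0,0,0]],[-1,[0,0,0],[0,0,0]],[-1,[0,0,0],[0,0,0]],[-1,[0,0,0],[0,0,0]],[-1,[0,0,0],[0,0,0]],[-1,[0,0,0],[0,0,0]]]' --newtons 40

```text
time: 3.2
position: [589.9, -326.1, 14.8]
ee_rot: [-1.174, 1.26, -1.263]
wrist_force: [-2.5, -1.0, 5.0]
width: 55.6
```

Request:
carry_out --commands '[[-1,[0,-15,0],[0,0,0]],[-1,[0,-35,0],[0,0,0]],[-1,[0,-35,0],[0,0,0]],[-1,[0,-25,0],[0,-0.1,0]],[-1,[0,0,0],[0,-0.115,0]],[-1,[0,0,0],[0,-0.115,0]],[-1,[0,0,0],[0,-0.115,0]],[-1,[0,0,0],[0,-0.115,0]],[-1,[0,0,0],[0,-0.115,0]],[-1,[0,0,0],[0,-0.115,0]],[-1,[0,0,0],[0,-0.115,0]],[-1,[0,0,0],[0,-0.115,0]],[-1,[0,0,0],[0,0,0]],[-1,[0,0,0],[0,0,0]]]'

```text
time: 4.6
position: [589.2, -325.4, 123.9]
ee_rot: [-1.515, 0.489, -0.49]
wrist_force: [1.0, -0.9, -1.3]
width: 55.6
```

```bash
python3 p.py 469 -74 120 -35.5
```

```text
t 4.6 pos [ 589.2 -325.4  123.9] yaw -35.8 tilt y [ 0. -0. -1.] j [-0.52  0.62  1.58  0.    0.94  0.1 ] w 55.6 F [ 1.  -0.9 -1.3]
turn y total -0.005 j6 now 0.1
turn y total 3.136 j6 now 0.1
after-turn shift [-243.9    3.9  134.9]  now-frame shift [-244.6    3.8  133.6]
```

Request:
carry_out --commands '[[-1,[-30,0,17],[0,0,0]],[-1,[-35,0,19],[0,0,0]],[-1,[-35,0,19],[0,0,0]],[-1,[-35,0,19],[0,0,0]],[-1,[-35,0,19],[0,0,0]],[-1,[-35,0,19],[0,0,0]],[-1,[-30,0,17],[0,0,0]],[-1,[-10,0,5],[0,0,0]],[-1,[0,0,0],[0,0,0]],[-1,[0,35,0],[0,0,0]],[-1,[0,35,0],[0,0,0]],[-1,[0,20,0],[0,0,0]],[-1,[0,0,0],[0,0,0]],[-1,[0,0,0],[0,0,0]]]'

```text
time: 6.0
position: [469.0, -74.8, 33.4]
ee_rot: [-1.515, 0.488, -0.488]
wrist_force: [0.8, -0.1, -0.8]
width: 55.6
```

```bash
python3 p.py 469 -74 19 -35.5;python3 - <<'E'
from h import *
f=grab_frame("wrist");save(f,"w2.png")
E
```

```text
t 6.0 pos [469.  -74.8  33.4] yaw -35.7 tilt y [ 0. -0. -1.] j [-0.18  0.55  2.06 -0.    0.53  0.44] w 55.6 F [ 0.8 -0.1 -0.8]
turn y total -0.004 j6 now 0.44
turn y total 3.138 j6 now 0.44
after-turn shift [-0.5 14.4  0.6]  now-frame shift [-0.5 14.4  0.6]
```

View pics/w2.png

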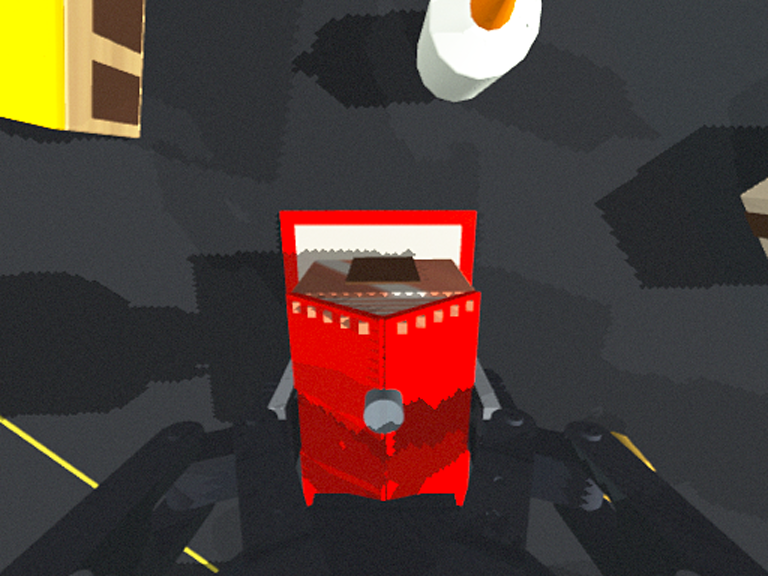

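The shed is lined up over the plate, about 2.5 mm right of its centre (plate 279–477 px, shed centre 384). Correcting, lowering and releasing.

Request:
carry_out --commands '[[-1,[-2.5,8,0.5],[0,0,0]],[-1,[0,6,0],[0,0,0]],[-1,[0,1,0],[0,0,0]],[-1,[0,0,0],[0,0,0]],[0.7,[0,0,0],[0,0,0]],[0.7,[0,0,0],[0,0,0]],[0.9,[0,0,0],[0,0,0]],[0.9,[0,0,0],[0,0,0]],[0.9,[0,-20,0],[0,0,0]],[1,[0,-40,0],[0,0,0]],[1,[0,-40,0],[0,0,0]],[1,[0,0,0],[0,0,0]]]'

```text
time: 7.25
position: [469.6, -72.6, 122.7]
ee_rot: [-1.514, 0.48, -0.494]
wrist_force: [-0.2, -0.0, 0.2]
width: 84.9
```

```bash
python3 p.py 657 -134.5 130 0; python3 p.py 657 -134.5 130 -90|tail -3; python3 p.py 418 -231 130 -105 | tail -3
```

```text
t 7.2 pos [469.6 -72.6 122.7] yaw -35.6 tilt y [ 0.008 -0.001 -1.   ] j [-0.18  0.37  2.04  0.    0.72  0.44] w 84.9 F [-0.2 -0.   0.2]
turn y total -0.622 j6 now 0.44
turn y total 2.52 j6 now 0.44
after-turn shift [187.4  -7.3 -61.9]  now-frame shift [188.5  -5.6  58.9]
turn y total 0.949 j6 now 0.44
turn y total -2.193 j6 now 0.44
after-turn shift [ 61.9  -7.3 187.4]  now-frame shift [188.5  -5.6  58.9]
turn y total 1.211 j6 now 0.44
turn y total -1.931 j6 now 0.44
after-turn shift [166.4  -7.3  -8.8]  now-frame shift [  50.5   -7.5 -158.8]
```

Request:
carry_out --commands '[[1,[0,0,0],[0,-0.124,0]],[1,[0,0,0],[0,-0.124,0]],[1,[0,0,0],[0,-0.124,0]],[1,[0,0,0],[0,-0.124,0]],[1,[0,0,0],[0,-0.126,0]],[1,[30,-1,-10],[0,0,0]],[1,[32,-1,-10],[0,0,0]],[1,[32,-1,-11],[0,0,0]],[1,[32,-1,-11],[0,0,0]],[1,[32,-1,-10],[0,0,0]],[1,[29,-1,-10],[0,0,0]],[1,[0,0,0],[0,0,0]],[1,[0,0,0],[0,0,0]]]'

```text
time: 8.55
position: [652.7, -133.9, 123.2]
ee_rot: [-1.57, 0.002, 0.001]
wrist_force: [0.7, 0.6, -0.9]
width: 85.7
```

```bash
python3 p.py 657 -134.5 20 0
python3 - <<'E'
from h import *
f=grab_frame("wrist");save(f,"w3.png");f=grab_frame("scene");np.savez("scene1.npz",**f)
W=cloud(f);w=W[130:230,210:310].reshape(-1,3);p=w[(w[:,2]>38)&(w[:,2]<76)&(np.hypot(w[:,0]-469,w[:,1]+74)<60)]
r=cv2.minAreaRect(p[:,:2].astype(np.float32));print(r)
E
```

```text
t 8.6 pos [ 652.7 -133.9  123.2] yaw -0.0 tilt y [-0.002  0.    -1.   ] j [-0.22  0.61  1.6   0.    0.94 -0.22] w 85.7 F [ 0.7  0.6 -0.9]
turn y total -0.0 j6 now -0.22
turn y total 3.141 j6 now -0.22
after-turn shift [  4.3 103.2  -0.6]  now-frame shift [  4.5 103.2  -0.6]
((467.568603515625, -72.79497528076172), (91.0761489868164, 57.31549835205078), 55.03615188598633)
```

View pics/w3.png

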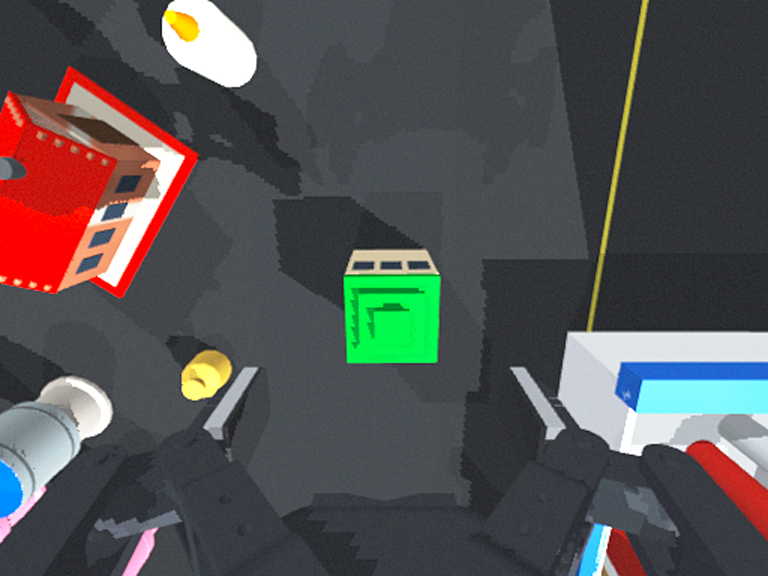

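The cabin (392,315) is square between the jaws. The open box at right (567+, 330) is close, so I'm checking its clearance.

Run:
```python
from h import *
for c in("scene0","side0"):
    W=cloud(dict(np.load(c+".npz"))).reshape(-1,3)
    k=(W[:,2]>8)&(W[:,0]>688)&(W[:,0]<800)&(abs(W[:,1]+134.5)<50);p=W[k]
    print(c,len(p),p.min(0) if len(p) else 0)
```

```text
scene0 171 [ 786.49866524 -181.5835893     8.60402568]
side0 222 [ 782.47535424 -184.42222277    8.35111099]
```

Clear: the box starts at x≈783, well beyond the finger backs. Descend and grip.

Request:
carry_out --commands '[[1,[4.5,30,0],[0,0,0]],[1,[0,35,0],[0,0,0]],[1,[0,25,0],[0,0,0]],[1,[0,13,0],[0,0,0]],[-1,[0,0,0],[0,0,0]],[-1,[0,0,0],[0,0,0]],[-1,[0,0,0],[0,0,0]],[-1,[0,0,0],[0,0,0]],[-1,[0,0,0],[0,0,0]],[-1,[0,0,0],[0,0,0]],[-1,[0,0,0],[0,0,0]],[-1,[0,0,0],[0,0,0]],[-1,[0,-20,0],[0,0,0]],[-1,[0,-35,0],[0,0,0]],[-1,[0,-40,0],[0,-0.1,0]],[-1,[0,-25,0],[0,-0.13,0]],[-1,[0,0,0],[0,0,0]],[-1,[0,0,0],[0,0,0]]]'

```text
time: 10.45
position: [657.9, -134.0, 141.8]
ee_rot: [-1.564, -0.18, 0.178]
wrist_force: [-0.1, -0.2, -1.0]
width: 49.6
```

```bash
python3 p.py 591 305.5 138 13.2
```

```text
t 10.4 pos [ 657.9 -134.   141.8] yaw 13.1 tilt y [ 0.001 -0.    -1.   ] j [-0.22  0.59  1.58  0.    0.97 -0.45] w 49.6 F [-0.1 -0.2 -1. ]
turn y total -0.002 j6 now -0.45
turn y total 3.139 j6 now -0.45
after-turn shift [ 35.2   3.8 443.2]  now-frame shift [ 34.2   3.7 443.3]
```

Request:
carry_out --commands '[[-1,[2,0,25],[0,0,0]],[-1,[3,0,38],[0,0,0]],[-1,[3,0,40],[0,0,0]],[-1,[3,0,40],[0,0,0]],[-1,[3,0,40],[0,0,0]],[-1,[3,0,40],[0,0,0]],[-1,[3,0,40],[0,0,0]],[-1,[3,0,40],[0,0,0]],[-1,[3,0,40],[0,0,0]],[-1,[3,0,40],[0,0,0]],[-1,[3,0,35],[0,0,0]],[-1,[2,0,25],[0,0,0]],[-1,[0,30,0],[0,0,0]],[-1,[0,40,0],[0,0,0]],[-1,[0,25,0],[0,0,0]],[-1,[0,0,0],[0,0,0]],[-1,[0,0,0],[0,0,0]]]'

```text
time: 12.15
position: [589.2, 304.6, 45.1]
ee_rot: [-1.564, -0.178, 0.182]
wrist_force: [0.8, -0.6, -1.0]
width: 49.6
```

```bash
python3 p.py 591 305.5 25 13.2;python3 - <<'E'
from h import *
f=grab_frame("wrist");save(f,"w4.png")
E
```

```text
t 12.2 pos [589.2 304.6  45.1] yaw 13.1 tilt y [-0.003 -0.001 -1.   ] j [0.46 0.71 1.62 0.   0.81 0.23] w 49.6 F [ 0.8 -0.6 -1. ]
turn y total -0.001 j6 now 0.23
turn y total 3.14 j6 now 0.23
after-turn shift [ 2.  20.1  0.5]  now-frame shift [ 2.  20.1  0.5]
```

View pics/w4.png

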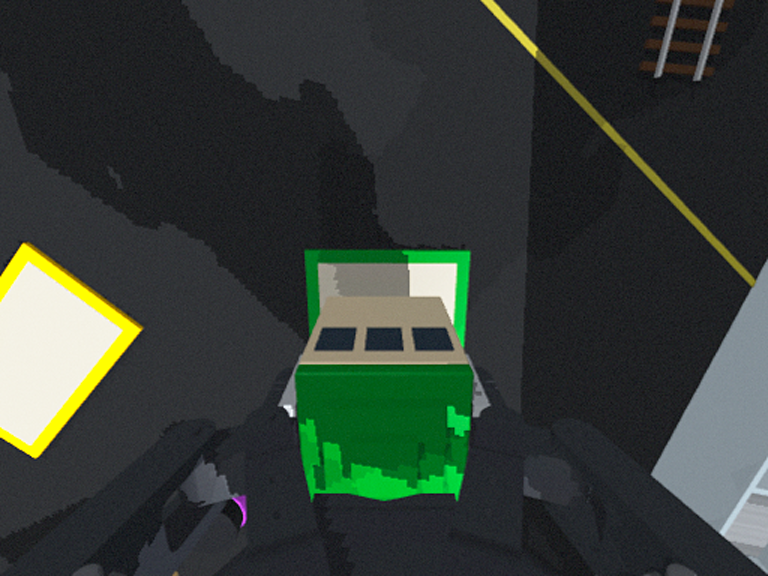

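The cabin is over its plate and parallel (plate centre col 387, cabin 384). Nudging +1.5 mm, lowering, releasing.

Request:
carry_out --commands '[[-1,[1.5,10,0.5],[0,0,0]],[-1,[0,7,0],[0,0,0]],[-1,[0,3,0],[0,0,0]],[-1,[0,0,0],[0,0,0]],[0.7,[0,0,0],[0,0,0]],[0.7,[0,0,0],[0,0,0]],[0.9,[0,0,0],[0,0,0]],[0.9,[0,0,0],[0,0,0]],[0.9,[0,-20,0],[0,0,0]],[1,[0,-40,0],[0,0,0]],[1,[0,-40,0],[0,0,0]],[1,[0,0,0],[0,0,0]]]'

```text
time: 13.4
position: [594.9, 307.7, 132.5]
ee_rot: [-1.56, -0.188, 0.173]
wrist_force: [0.7, 0.2, 0.5]
width: 85.1
```

```bash
python3 p.py 459 96.3 120 -49
```

```text
t 13.4 pos [594.9 307.7 132.5] yaw 13.2 tilt y [ 0.009  0.005 -1.   ] j [ 0.46  0.6   1.59 -0.    0.94  0.23] w 85.1 F [0.7 0.2 0.5]
turn y total 1.085 j6 now 0.23
turn y total -2.056 j6 now 0.23
after-turn shift [  70.4   12.5 -241.2]  now-frame shift [-180.6   10.3 -174.8]
```

Request:
carry_out --commands '[[1,[0,0,0],[0,0.135,0]],[1,[0,0,0],[0,0.135,0]],[1,[0,0,0],[0,0.136,0]],[1,[0,0,0],[0,0.136,0]],[1,[0,0,0],[0,0.136,0]],[1,[0,0,0],[0,0.136,0]],[1,[0,0,0],[0,0.136,0]],[1,[0,0,0],[0,0.135,0]],[1,[10,2,-32],[0,0,0]],[1,[11,2,-37],[0,0,0]],[1,[11,2,-37],[0,0,0]],[1,[11,2,-37],[0,0,0]],[1,[11,2,-37],[0,0,0]],[1,[10,2,-36],[0,0,0]],[1,[6,0,-25],[0,0,0]],[1,[0,0,0],[0,0,0]],[1,[0,0,0],[0,0,0]]]'

```text
time: 15.1
position: [455.7, 94.7, 114.4]
ee_rot: [-1.465, 0.668, -0.669]
wrist_force: [-0.1, 0.5, -0.1]
width: 85.2
```

```bash
python3 p.py 459 96.3 14 -49;python3 - <<'E'
from h import *
f=grab_frame("wrist");save(f,"w5.png")
E
```

```text
t 15.1 pos [455.7  94.7 114.4] yaw -49.1 tilt y [ 0.001  0.    -1.   ] j [0.18 0.38 2.05 0.   0.7  1.04] w 85.2 F [-0.1  0.5 -0.1]
turn y total -0.001 j6 now 1.04
turn y total 3.141 j6 now 1.04
after-turn shift [  1.  100.4   3.5]  now-frame shift [  0.9 100.4   3.4]
```

View pics/w5.png

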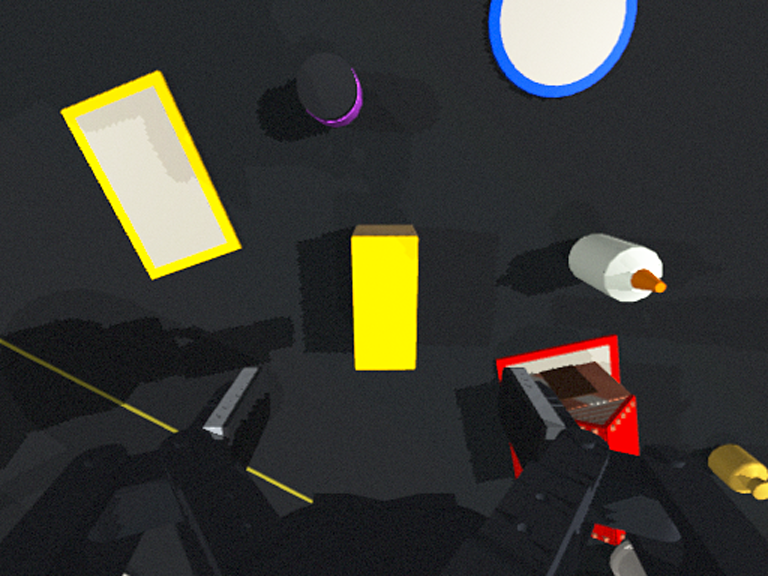

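The halt (386,300) is centred and square in the jaws; shed, glue and jar are clear. Grip.

Request:
carry_out --commands '[[1,[1,25,3.5],[0,0,0]],[1,[0,35,0],[0,0,0]],[1,[0,28,0],[0,0,0]],[1,[0,13,0],[0,0,0]],[-1,[0,0,0],[0,0,0]],[-1,[0,0,0],[0,0,0]],[-1,[0,0,0],[0,0,0]],[-1,[0,0,0],[0,0,0]],[-1,[0,0,0],[0,0,0]],[-1,[0,0,0],[0,0,0]],[-1,[0,0,0],[0,0,0]],[-1,[0,0,0],[0,0,0]],[-1,[0,0,0],[0,0,0]],[-1,[0,0,0],[0,0,0]]]' --newtons 35

```text
time: 16.55
position: [459.9, 96.7, 14.6]
ee_rot: [-1.464, 0.666, -0.669]
wrist_force: [-0.9, 1.4, 7.6]
width: 35.5
```

Request:
carry_out --commands '[[-1,[0,-20,0],[0,0,0]],[-1,[0,-35,0],[0,0,0]],[-1,[0,-35,0],[0,-0.1,0]],[-1,[0,-20,0],[0,-0.12,0]],[-1,[0,0,0],[0,-0.11,0]],[-1,[0,0,0],[0,0,0]],[-1,[0,0,0],[0,0,0]]]'

```text
time: 17.25
position: [458.4, 96.4, 123.4]
ee_rot: [-1.531, 0.414, -0.414]
wrist_force: [-0.2, 0.1, -1.1]
width: 35.9
```

```bash
python3 p.py 415.5 245 120 -30.1
```

```text
t 17.2 pos [458.4  96.4 123.4] yaw -30.3 tilt y [-0. -0. -1.] j [0.18 0.37 2.04 0.   0.73 0.71] w 35.9 F [-0.2  0.1 -1.1]
turn y total -0.003 j6 now 0.71
turn y total 3.139 j6 now 0.71
after-turn shift [-111.7    3.4  107.1]  now-frame shift [-112.     3.4  106.8]
```

Request:
carry_out --commands '[[-1,[-22,0,21],[0,0,0]],[-1,[-25,0,24],[0,0,0]],[-1,[-25,0,24],[0,0,0]],[-1,[-25,0,24],[0,0,0]],[-1,[-15,0,14],[0,0,0]],[-1,[0,30,0],[0,0,0]],[-1,[0,35,0],[0,0,0]],[-1,[0,22,0],[0,0,0]],[-1,[0,0,0],[0,0,0]],[-1,[0,0,0],[0,0,0]]]'

```text
time: 18.25
position: [415.1, 244.9, 36.0]
ee_rot: [-1.532, 0.414, -0.412]
wrist_force: [-0.3, -0.6, -1.1]
width: 35.7
```

```bash
python3 p.py 415.5 245 18 -30.1;python3 - <<'E'
from h import *
f=grab_frame("wrist");save(f,"w6.png")
E
```

```text
t 18.2 pos [415.1 244.9  36. ] yaw -30.2 tilt y [-0.002 -0.001 -1.   ] j [ 0.51  0.55  2.04 -0.    0.55  1.03] w 35.7 F [-0.3 -0.6 -1.1]
turn y total -0.001 j6 now 1.03
turn y total 3.141 j6 now 1.03
after-turn shift [ 0.3 18.   0.3]  now-frame shift [ 0.4 18.   0.3]
```

View pics/w6.png

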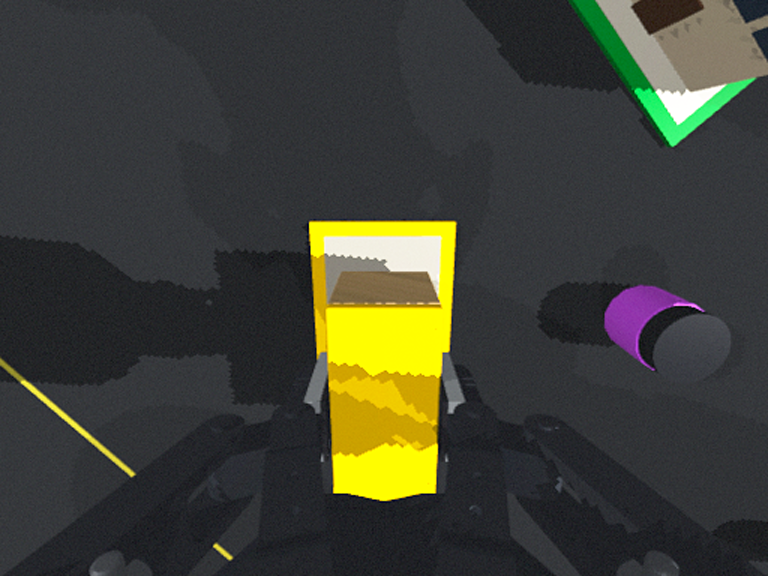

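Centred (plate col 383, halt 385) and parallel; the jar is well clear of the opening fingers. Lower and release.

Request:
carry_out --commands '[[-1,[-0.5,10,0],[0,0,0]],[-1,[0,6,0],[0,0,0]],[-1,[0,2,0],[0,0,0]],[-1,[0,0,0],[0,0,0]],[0.3,[0,0,0],[0,0,0]],[0.3,[0,0,0],[0,0,0]],[0.5,[0,0,0],[0,0,0]],[0.5,[0,0,0],[0,0,0]],[0.5,[0,-20,0],[0,0,0]],[0.7,[0,-40,0],[0,0,0]],[1,[0,-50,0],[0,0,0]],[1,[0,-30,0],[0,0,0]],[1,[0,0,0],[0,0,0]],[1,[0,0,0],[0,0,0]]]'

```text
time: 19.7
position: [415.3, 245.6, 158.9]
ee_rot: [-1.53, 0.41, -0.412]
wrist_force: [-0.5, 0.5, -0.2]
width: 85.0
```

```bash
python3 p.py 418 -231 150 -105;python3 p.py 418 -231 150 -70 | tail -3
```

```text
t 19.7 pos [415.3 245.6 158.9] yaw -30.1 tilt y [ 0.002  0.001 -1.   ] j [0.51 0.32 2.   0.   0.82 1.03] w 85.0 F [-0.5  0.5 -0.2]
turn y total 1.308 j6 now 1.03
turn y total -1.834 j6 now 1.03
after-turn shift [459.6   8.9 126. ]  now-frame shift [ 241.2    8.5 -411.1]
turn y total 0.697 j6 now 1.03
turn y total -2.445 j6 now 1.03
after-turn shift [ 448.8    8.9 -160.4]  now-frame shift [ 241.2    8.5 -411.1]
```

Request:
carry_out --commands '[[1,[0,0,0],[0,-0.117,0]],[1,[0,0,0],[0,-0.117,0]],[1,[0,0,0],[0,-0.117,0]],[1,[6,1,-30],[0,0,0]],[1,[7,1,-40],[0,0,0]],[1,[7,1,-40],[0,0,0]],[1,[7,1,-40],[0,0,0]],[1,[7,1,-40],[0,0,0]],[1,[7,1,-40],[0,0,0]],[1,[7,1,-40],[0,0,0]],[1,[7,1,-40],[0,0,0]],[1,[7,1,-40],[0,0,0]],[1,[8,0,-40],[0,0,0]],[1,[8,0,-40],[0,0,0]],[1,[7,0,-38],[0,0,0]],[1,[0,0,0],[0,0,0]],[1,[0,0,0],[0,0,0]]]'

```text
time: 21.4
position: [416.5, -230.2, 147.7]
ee_rot: [-1.565, 0.141, -0.136]
wrist_force: [-0.5, -0.2, -0.1]
width: 85.7
```

```bash
python3 p.py 418 -231 36 -10;python3 - <<'E'
from h import *
f=grab_frame("wrist");save(f,"w7.png")
W=cloud(f);w=W.reshape(-1,3);h=cv2.cvtColor(f["color"],cv2.COLOR_RGB2HSV).reshape(-1,3)
k=(w[:,2]>76)&(w[:,2]<95)&(np.hypot(w[:,0]-418,w[:,1]+231)<40);print(k.sum(),cv2.minAreaRect(w[k][:,:2].astype(np.float32)))
E
```

```text
t 21.4 pos [ 416.5 -230.2  147.7] yaw -10.1 tilt y [-0.003  0.002 -1.   ] j [-0.53  0.34  2.01  0.    0.8  -0.35] w 85.7 F [-0.5 -0.2 -0.1]
turn y total -0.002 j6 now -0.35
turn y total 3.14 j6 now -0.35
after-turn shift [  1.7 111.7  -0.5]  now-frame shift [  2.  111.7  -0.7]
2793 ((416.3919372558594, -232.6608428955078), (51.536991119384766, 51.517547607421875), 39.84943389892578)
```

View pics/w7.png

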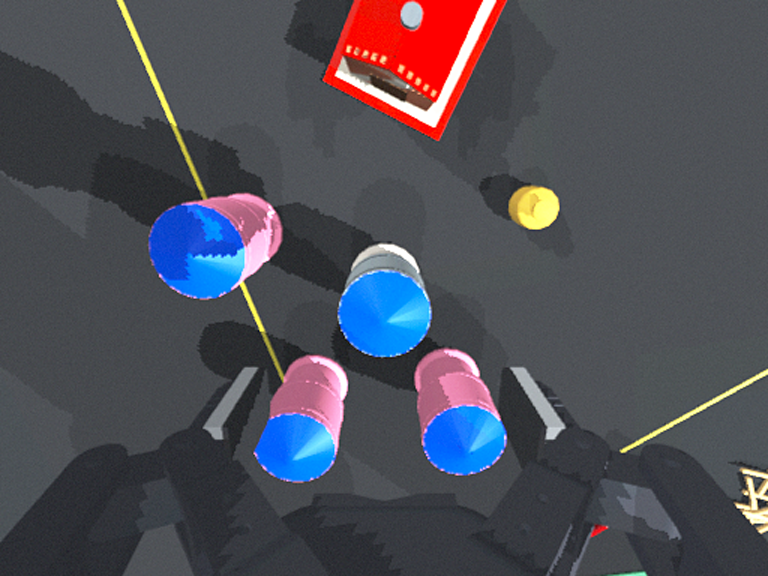

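The grey-tanked tower (384,312) is centred between the jaws, with pink neighbours clear on both sides. Descend and grip the tank.

Request:
carry_out --commands '[[1,[0.5,25,-1],[0,0,0]],[1,[0,35,0],[0,0,0]],[1,[0,30,0],[0,0,0]],[1,[0,21,0],[0,0,0]],[-1,[0,0,0],[0,0,0]],[-1,[0,0,0],[0,0,0]],[-1,[0,0,0],[0,0,0]],[-1,[0,0,0],[0,0,0]],[-1,[0,0,0],[0,0,0]],[-1,[0,0,0],[0,0,0]],[-1,[0,0,0],[0,0,0]],[-1,[0,0,0],[0,0,0]]]' --newtons 40

```text
time: 22.65
position: [418.4, -231.5, 39.0]
ee_rot: [-1.567, 0.136, -0.137]
wrist_force: [-1.9, 1.5, 6.8]
width: 50.8
```

Request:
carry_out --commands '[[-1,[0,-20,0],[0,0,0]],[-1,[0,-35,0],[0,0,0]],[-1,[0,-40,0],[0,0,0]],[-1,[0,-40,0],[0,0,0]],[-1,[0,0,0],[0,0,0]],[-1,[0,0,0],[0,0,0]]]'

```text
time: 23.25
position: [418.3, -231.5, 174.0]
ee_rot: [-1.567, 0.135, -0.138]
wrist_force: [0.4, 0.6, -1.4]
width: 51.2
```

```bash
python3 p.py 639 122.5 170 -10;python3 - <<'E'
from h import *
f=grab_frame("wrist");save(f,"w8.png")
E
```

```text
t 23.2 pos [ 418.3 -231.5  174. ] yaw -10.0 tilt y [ 0.002 -0.001 -1.   ] j [-0.53  0.29  1.99  0.    0.85 -0.36] w 51.2 F [ 0.4  0.6 -1.4]
turn y total 0.0 j6 now -0.36
turn y total -3.141 j6 now -0.36
after-turn shift [155.9   4.  386.9]  now-frame shift [156.    4.  386.9]
```

View pics/w8.png

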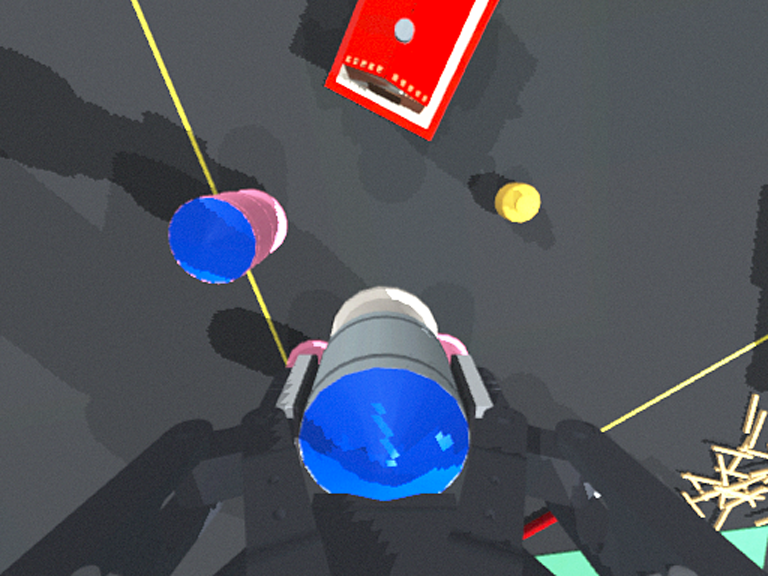

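The tower (384,430) is held straight in the jaws, clear of the pink ones. Carry it to the blue disc.

Request:
carry_out --commands '[[-1,[11,0,26],[0,0,0]],[-1,[15,0,37],[0,0,0]],[-1,[15,0,37],[0,0,0]],[-1,[15,0,37],[0,0,0]],[-1,[15,0,37],[0,0,0]],[-1,[15,0,37],[0,0,0]],[-1,[15,0,37],[0,0,0]],[-1,[15,0,37],[0,0,0]],[-1,[15,0,37],[0,0,0]],[-1,[15,0,37],[0,0,0]],[-1,[10,0,28],[0,0,0]],[-1,[0,0,0],[0,0,0]],[-1,[0,30,0],[0,0,0]],[-1,[0,40,0],[0,0,0]],[-1,[0,30,0],[0,0,0]],[-1,[0,15,0],[0,0,0]],[-1,[0,0,0],[0,0,0]],[-1,[0,0,0],[0,0,0]]]'

```text
time: 25.1
position: [638.8, 122.6, 58.4]
ee_rot: [-1.567, 0.137, -0.137]
wrist_force: [0.6, -0.8, -0.3]
width: 51.4
```

```bash
python3 p.py 639 122.5 42 -10;python3 - <<'E'
from h import *
f=grab_frame("wrist");save(f,"w9.png")
E
```

```text
t 25.1 pos [638.8 122.6  58.4] yaw -10.0 tilt y [-0. -0. -1.] j [ 0.17  0.68  1.65 -0.    0.81  0.35] w 51.4 F [ 0.6 -0.8 -0.3]
turn y total 0.0 j6 now 0.35
turn y total -3.141 j6 now 0.35
after-turn shift [ 0.2 16.4 -0. ]  now-frame shift [ 0.2 16.4 -0. ]
```

View pics/w9.png

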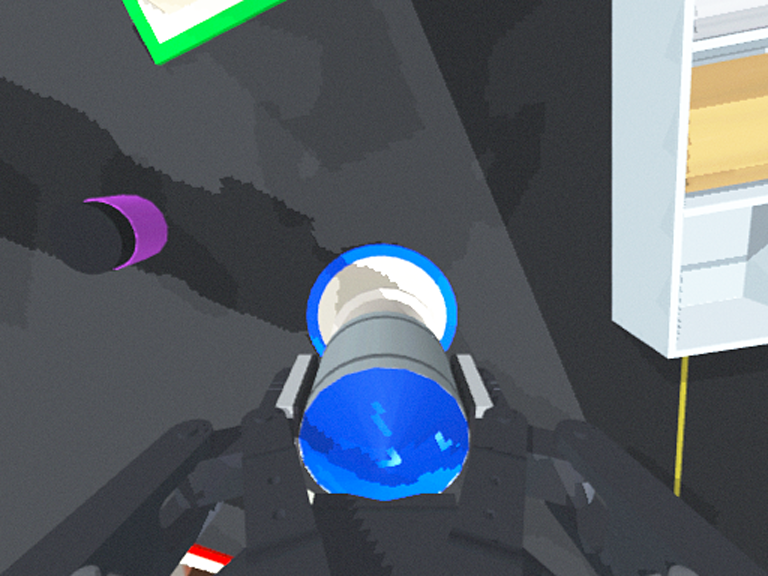

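The tower is over the disc (disc col 382, tower 384). Lower, release, retreat.

Request:
carry_out --commands '[[-1,[-0.5,8,0],[0,0,0]],[-1,[0,6,0],[0,0,0]],[-1,[0,2,0],[0,0,0]],[-1,[0,0,0],[0,0,0]],[0.7,[0,0,0],[0,0,0]],[0.7,[0,0,0],[0,0,0]],[0.9,[0,0,0],[0,0,0]],[0.9,[0,0,0],[0,0,0]],[0.9,[0,-20,0],[0,0,0]],[1,[0,-40,0],[0,0,0]],[1,[0,-40,0],[0,0,0]],[1,[0,-40,0],[0,0,0]],[1,[0,-40,0],[0,0,0]],[1,[0,0,-40],[0,0,0]],[1,[0,0,-40],[0,0,0]],[1,[0,0,-40],[0,0,0]],[1,[0,0,-40],[0,0,0]],[1,[0,0,-40],[0,0,0]],[1,[0,0,-40],[0,0,0]],[1,[0,0,0],[0,0,0]]]'

```text
time: 27.15
position: [595.8, -117.5, 222.5]
ee_rot: [-1.567, 0.14, -0.14]
wrist_force: [0.4, 0.4, 0.9]
width: 85.6
```

Run:
```python
from h import *
for cam in("scene","side"):
    f=grab_frame(cam);save(f,cam+"9.png");w=cloud(f).reshape(-1,3)
    for n,(c,z0,z1,r0) in dict(shed=((469,-74),38,76,58),cabin=((591,305.5),62,84,50),halt=((415.5,245),38,52,55),tower=((639,122.5),70,98,40),glue=((562,6.5),15,75,35),jar=((525.5,193),15,45,35)).items():
        k=(w[:,2]>z0)&(w[:,2]<z1)&(np.hypot(w[:,0]-c[0],w[:,1]-c[1])<r0);p=w[k]
        r=cv2.minAreaRect(p[:,:2].astype(np.float32));print(cam,n,k.sum(),np.round(r[0],1),np.round(r[1],1),round(r[2],1),"ztop",np.percentile(p[:,2],[50,99]).round(1))
```

```text
scene shed 977 [467.5 -72.9] [91.9 57.3] 55.1 ztop [58.2 75.4]
scene cabin 880 [593.5 305. ] [50.5 50. ] 13.4 ztop [72.6 81.4]
scene halt 771 [416.2 243.5] [80.9 37.2] 59.7 ztop [47.8 51. ]
scene tower 651 [639.9 121.2] [51.6 50.2] 52.3 ztop [86.4 95.5]
scene glue 251 [564.3   6.7] [29.8 30.3] 49.5 ztop [46.7 67. ]
scene jar 241 [527.3 192.8] [30.1 30.3] 7.0 ztop [35.1 38.7]
side shed 1019 [465.7 -72.5] [88.9 58.7] 55.0 ztop [57.  74.2]
side cabin 811 [591.3 304.9] [51.5 50.2] 13.4 ztop [71.2 80.2]
side halt 1104 [413.6 243.2] [79.9 37.2] 59.7 ztop [46.9 49.2]
side tower 500 [637.4 120.7] [51.3 52.6] 47.6 ztop [84.6 93.6]
side glue 256 [559.9   6.4] [30.9 28.7] 53.5 ztop [44.5 66.6]
side jar 268 [523.5 191.8] [29.8 31. ] 50.6 ztop [34.4 37.3]
```

View pics/scene9.png

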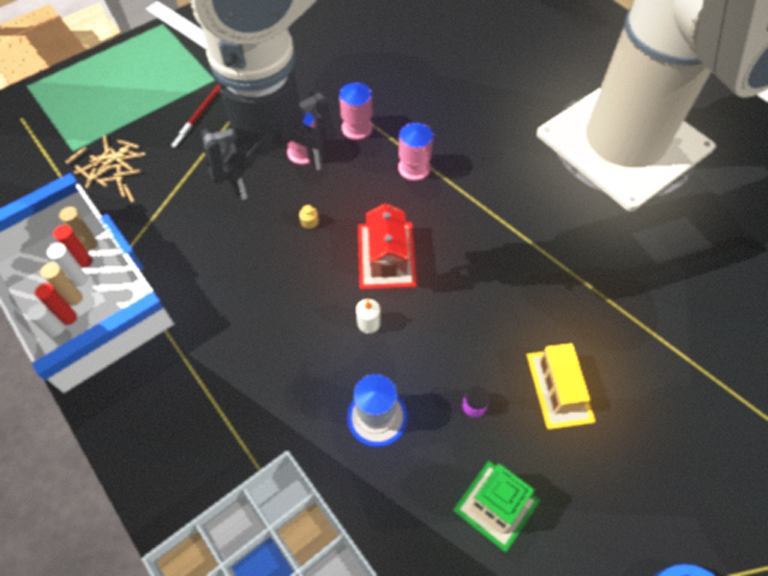

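All four buildings stand on their own plates, about 4 mm or less off centre. Handing in.

```bash
python3 -c "
from cell import *
print(job_done())"
```

```text
the job is handed in; nothing more can be done
None
```

All four buildings are on their own plates, upright and released, and I handed the job in at about 27 s; `job_done()` gives no verdict.

My last check used the scene and side cameras after the arm had moved clear:

- **Position:** each building's centre was within about 4 mm of its plate's (limit 12 mm). The two cameras disagree with each other by 2–4 mm.
- **Alignment:** walls were within about 1° of the outlines.
- **Height:** roof heights fit the buildings sitting on the 3 mm plates. The undersides can't be seen directly.
- **Bystanders:** the glue bottle and paint jar had not moved measurably.

I picked the grey-tanked water tower and left the three pink lookalikes alone. No check failed.

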